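# Set the sliding jaw of a board holder against its stop

### The job

Set the circuit-board holder to width: press the green pad in the middle of its black sliding jaw fully down to free the brake and, keeping it pressed, push the jaw along the rail until it rests against the orange stop. Then let the pad spring back up and move clear of everything. It is all done by touch: pick nothing up, never drag the jaw while its pad is up, do not shift the orange stop, and leave the phone, the jar and the screwdriver where they lie.

Things in the scene. Friction and masses are not known exactly. Their poses are not given: they have to be found in the camera images.
- holder: the board holder, fixed to the bench: blue base plate 90 x 380 x 12 mm with an aluminium T-rail along the holder's y axis (rail 44 mm wide, top 30 mm above the bench). Origin: centre of the underside, on the bench. Its x axis runs across the rail, y along it from the sliding jaw towards the orange stop, z up. A fixed black jaw (90 wide, 25 along the rail, top 58 mm above the bench) stands at the +y end, y = 155 to 181 mm.
- pad_top (a point): centre of the top of the green release pad, which lies in the middle of the black sliding jaw and travels with it; axes as the holder's. Pad 44 mm across the rail, 52 mm along it, top 40 mm above the bench when up, in a recess 54 mm long between the jaw's two end blocks, which rise 6 mm above it (pad visible from above, open to both sides).
- pad (a joint): how far the green pad is pressed down, in m: 0 up (the brake grips the rail: the jaw then takes 40 N or more to shift), 0.006 fully down. The hold fades as the pad goes down and is off beyond about 0.0025. Sprung: pressing takes about 7.5 N after the first 2 mm, 8 N at the bottom.
- jaw (a joint): position of the black sliding jaw along the rail in m, growing in the holder's +y, towards the orange stop. Jaw 64 mm across the rail, 92 mm along it, top 46 mm above the bench (50 mm on an 8 mm grey strip at its front edge). With the pad down it slides against only 1 to 2 N and stays where it is left.
- jaw_face (a point): centre of the sliding jaw's front (+y) face, 46 mm ahead of the pad's centre, 38 mm above the bench; axes as the holder's.
- stop_face (a point): centre of the orange stop's face that looks at the sliding jaw, 38 mm above the bench; axes as the holder's. The stop is an orange block on the rail, 60 mm across, 18 mm along the rail, top 49 mm above the bench (small screw head 3 mm higher), clamped: it slips only if pushed with about 90 N. jaw_face meets stop_face when the jaw is home.
- phone: a phone lying screen up beside the holder on its -x side, 72 x 150 x 8 mm, loose; origin centre of its underside, long side along its y.
- jar: a small flux jar with a yellow cap, diameter 40 mm, 42 mm tall, standing loose on the holder's +x side; origin centre of its underside.
- driver: a screwdriver with a red handle, 170 mm long, lying loose on the holder's +x side; origin on the bench under its middle, its x axis from handle to tip.

How it is judged:
On the way, in this order (a step that is already met when the one before it is completed fails the run):
1. the pad is pressed down while the jaw is still away from the stop (value of joint pad above 0.003 m and distance between jaw_face and stop_face above 0.03 m), for 0.1 s.
2. with the pad still pressed, the jaw reaches the stop (value of joint pad above 0.002 m and distance between jaw_face and stop_face below 0.003 m), for 0.1 s.
At the end, for the whole second after the job is handed in: The sliding jaw's face is within 3 mm of the orange stop's face and at rest, the green pad is back up (within 1 mm), the stop is within 4 mm of where it was, and phone, jar and screwdriver are within 15 mm of where they lay (distance between jaw_face and stop_face below 0.003 m and value of joint pad below 0.001 m and velocity of joint jaw between -0.005 and 0.005 m/s and distance of stop_face from where it was at the start of the episode below 0.004 m and distance of each of phone, jar, driver from where it was at the start of the episode below 0.015 m); the robot touches nothing.
It fails at once if the jaw is dragged while its pad is up (value of joint pad below 0.001 m and (velocity of joint jaw above 0.02 m/s or velocity of joint jaw below -0.02 m/s)).
It fails at once if the orange stop is shoved along (distance of stop_face from where it was at the start of the episode above 0.004 m).
It fails at once if the phone, jar or screwdriver is pushed away or lifted (distance of any of phone, jar, driver from where it was at the start of the episode above 0.015 m).
It also fails if it takes over 35 s, if anything falls off the work surface, if the arm or the gripper's body presses on something with over 40 N, if the wrist force passes 120 N, or if a joint passes its speed limit or range.

### The arm

A 6-joint arm with a two-finger parallel gripper is mounted at the origin on the work surface. World frame = base frame: x ahead of the robot, y to its left, z up, the work surface at z = 0. Lengths are in m, angles in rad, forces in N, time in s.
With the tool pointing down it reaches from about 0.35 to 0.775 m from the base axis. Payload 7.3 kg.
Tool frame: the origin (TCP) lies at the very end of the fingers, on their centre line; the grasp point (between the pads) lies 19 mm behind it; z points along the fingers, y is the line along which they close (so a half turn about z gives the same grasp; the last joint's range is limited). The gripper opens to 92 mm and grips with 3 to 60 N. Pads are 19 mm wide; open, the fingers measure 130 mm over their backs; the gripper's body (75 mm by 190 mm) begins 47 mm behind the grasp point.
Start: joints at [0.998, 0.342, 1.524, -0, 1.275, -0.146], TCP at [0.217, 0.478, 0.227] pointing down, gripper open.
Joint ranges: [-2.53, 2.53], [-0.77, 2.02], [0.04, 2.7], [-1, 4.14], [0.28, 2.66], [-3.11, 3.11]. Speed limits (rad/s): [2.57, 2.57, 3.14, 3.14, 3.14, 3.14].

### API

Orientations are given as [roll, pitch, yaw] about the fixed x, y, z axes, in that order (R = Rz(yaw) Ry(pitch) Rx(roll)).
In Python, from cell import robot gives the robot as it stands.
- The arm moves only by the tool apply_moves, never from a script. Its argument "motion" is text: rows parted by semicolons, each of 7 numbers parted by spaces: the opening in per cent of the stroke, from 0 (shut) to 100 (fully open), then the shift along the tool's x, y, z in cm, then the turn, a rotation vector about the tool's x, y, z in rad. A call has 1 to 20 rows; each row shifts and turns the commanded pose from where the row before left it, along the tool's axes as they then stand; what a row does not reach is not made up. A row lasts 1/8 s, in which the tool goes at most 62.5 mm and 10.7 degrees, less where a joint would pass 70% of its speed; a pose out of reach is approached as far as the arm can. A call with a gripper value outside its range is refused whole. The fingers move at their own pace and stop on an object; "force" is the grip in N (left out, the last holds). Time passes only in rows, so rows that do not move let the fingers close. It gives the time, the measured TCP pose, the force, the opening and the grip force at its end, in the units of the state.
- robot.observe(): the state, without advancing time (a new reading comes with each control period).
- robot.read_camera(name): name is "side" or "top"; returns a dict with "img" (400x640x3 uint8, red, green, blue), "fovy" (degrees; the focal length in pixels is half the picture's height over the tangent of half this angle, whatever the lens; pixels are square), "cx", "cy" (the principal point, pixels), "k1" (the pictures are not rectified: a ray, as slopes to the right and down, at radius r is drawn at 1 + k1 r^2 times it, then the intrinsics apply), "R" (3x3) and "t" (3): a world point X has camera coordinates R X + t. Camera axes: x right, y down, z forward; pixel columns grow to the right and rows downward; lengths in m; the calibration is good to about 2 mm. A picture is of the moment at which its call begins. There is no depth.
- robot.hand_in(): hands the job in; it is judged then, once.
Trained networks look in a picture, given as the dict that the camera call returned (one of the last four; its "shot" number tells which), for a name from the list of things; names that differ only in an ending like _2 or _b are one class to them, and where a whole thing is asked for, a point or a joint stands for the part that bears it (a point fixed in the world has none). Each returns a list of dicts, best first, with "score" (0 to 1); they miss things now and then, are a little off and sometimes report something else, mostly with a low value. They report only what shows in the picture. A call takes as long as a camera call.
- robot.search_frame(target, picture): "centre" ([x, y, z] in m, in world coordinates, good to about 4 mm: the middle of the surface that is visible of it).
- robot.trace(target, picture): "pixels" (400x640 bool, what is visible of it).
The state is a dict: "time": time; "qpos": joint angles; "qvel": joint speeds; "joint_efforts": joint torques, N m; "tool_pos": TCP position; "tool_rot": TCP orientation; "contact_force": force on the tool from outside, world axes, zero at the start; "torque": the same for the moment, N m; "opening": finger opening in m; "grip_force": force on a finger pad.
Only numpy, scipy, OpenCV 4.12 (cv2) and the standard library are available. Lean on these libraries where they do the work, as an engineer would, in place of code of your own. Each camera call takes 0.05 s, during which the arm holds its last target. There are 200 camera calls.

## Working session

There is one attempt and no reset: what is moved stays moved. The work goes in short steps, Python scripts to look and compute and a tool call to move; the robot and the scene stay as the last step left them, time stands still between calls to the robot, and variables do not carry over. Pictures are saved under pics/ and viewed, at most 10 in all, crops included, and the job is handed in when it is done.

Besides the shell and the picture viewer there is one more tool, called after "Request:" in YAML: its name, and indented under it one key for each argument. apply_moves: Moves the arm, as the interface text tells. Its arguments: {"type":"object","properties":{"motion":{"type":"string"},"force":{"type":"number"}},"required":["motion"]}

```bash
mkdir -p pics
python3 - <<'E'
from cell import robot
import cv2
s=robot.observe();print(s['time'],s['tool_pos'],s['tool_rot'],s['opening'])
for c in ['top','side']:
    p=robot.read_camera(c);cv2.imwrite(f'pics/{c}0.png',p['img'][:,:,::-1])
    print(c,p['fovy'],p['cx'],p['cy'],p['k1'],p['R'],p['t'])
    for n in ['holder','pad_top','jaw_face','stop_face','phone','jar','driver']:
        try: print(n,[(d['score'],d['centre']) for d in robot.search_frame(n,p)[:2]])
        except Exception as e: print(n,e)
E
```

```text
0.0 [0.21708047 0.4775579  0.22604695] [-3.14005966e+00 -2.24547951e-04  2.71479385e+00] 0.09164218793838226
top 44.470917308674316 311.5320540969159 201.55908730397 -0.1402986277001522 [[-0.0162892  -0.99972633  0.01679061]
 [-0.98402299  0.01305114 -0.17756243]
 [ 0.1772947  -0.0194147  -0.98396629]] [0.06833384 0.61527734 0.76247537]
holder [(0.83, [0.5487, 0.1171, 0.03])]
pad_top [(0.69, [0.5397, -0.0019, 0.0402])]
jaw_face [(0.68, [0.5377, -0.0007, 0.0399])]
stop_face [(0.96, [0.5549, 0.1717, 0.0482]), (0.29, [0.6762, 0.1936, 0.022])]
phone [(0.68, [0.4319, 0.0946, 0.0078])]
jar [(0.83, [0.6401, 0.0348, 0.0433])]
driver [(0.93, [0.6758, 0.1955, 0.0212]), (0.41, [0.6389, 0.0323, 0.0444])]
side 42.778913458836655 318.08473109151373 205.61314877540696 -0.09376836242577329 [[ 0.71858131 -0.69530015 -0.01409245]
 [-0.53000633 -0.53440813 -0.65840811]
 [ 0.45026014  0.48058885 -0.75252918]] [-0.35731071  0.4085041   0.52170704]
holder [(0.62, [0.5369, 0.0854, 0.0322])]
pad_top [(0.85, [0.5363, -0.0014, 0.0413])]
jaw_face [(0.58, [0.528, -0.0048, 0.0425]), (0.24, [0.5411, -0.0028, 0.0413])]
stop_face [(0.7, [0.5523, 0.1662, 0.048]), (0.48, [0.4264, 0.0824, 0.0109])]
phone [(0.64, [0.4264, 0.0822, 0.0127])]
jar [(0.84, [0.6349, 0.0234, 0.0404])]
driver [(0.9, [0.6742, 0.1931, 0.0199]), (0.45, [0.6354, 0.0243, 0.0403])]
```

View pics/top0.png

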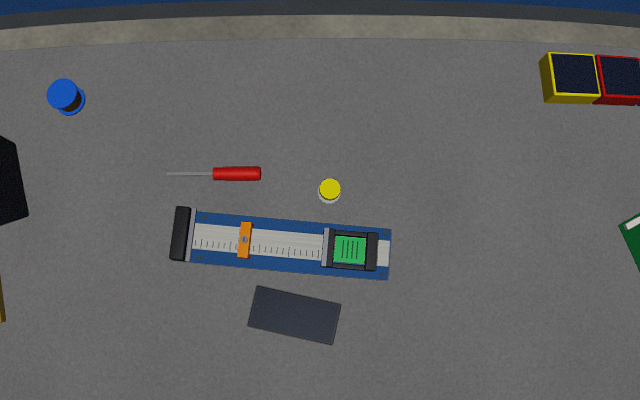

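View pics/side0.png

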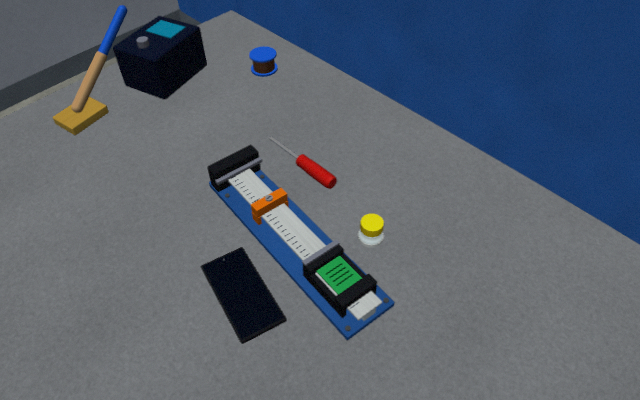

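The top view shows the green pad at about (350,250), the stop at (244,240), the jar at (330,190), the phone at (294,315) and the driver at (237,173). The side view agrees, and the networks' centres match. I'll refine the pad and the rail axis from the masks.

```bash
cat > h.py <<'E'
from cell import robot
import numpy as np, cv2
def ray(p,uv,z):
    f=200/np.tan(np.radians(p['fovy'])/2)
    K=np.array([[f,0,p['cx']],[0,f,p['cy']],[0,0,1]])
    x=cv2.undistortPoints(np.array([[uv]],float),K,np.array([p['k1'],0,0,0.]))[0,0]
    R=np.array(p['R']);c=-R.T@p['t'];d=R.T@np.array([x[0],x[1],1]);return c+d*(z-c[2])/d[2]
def green(p):
    h=cv2.cvtColor(p['img'],cv2.COLOR_RGB2HSV);m=cv2.inRange(h,(50,120,60),(75,255,255))
    m[:,450:]=0
    return m
def orange(p):
    h=cv2.cvtColor(p['img'],cv2.COLOR_RGB2HSV);m=cv2.inRange(h,(8,180,120),(18,255,255))
    m[:180]=0;m[:,:200]=0
    return m
E
python3 - <<'E'
from h import *
for c in ['top','side']:
    p=robot.read_camera(c)
    for n,m,z in [('pad',green(p),.04),('stop',orange(p),.047)]:
        r=cv2.minAreaRect(cv2.findNonZero(m));b=cv2.boxPoints(r)
        print(c,n,r,ray(p,r[0],z).round(4),[ray(p,q,z)[:2].round(3).tolist() for q in b])
E
```

```text
top pad ((349.51641845703125, 249.3197021484375), (31.1442928314209, 26.07429313659668), 5.19442892074585) [ 0.5366 -0.0034  0.04  ] [[0.518, 0.025], [0.561, 0.02], [0.556, -0.032], [0.512, -0.027]]
top stop ((244.12803649902344, 239.34756469726562), (10.049270629882812, 35.77981948852539), 6.34019136428833) [0.5552 0.1723 0.047 ] [[0.527, 0.184], [0.586, 0.178], [0.584, 0.161], [0.525, 0.167]]
side pad ((338.9722900390625, 274.47064208984375), (36.754554748535156, 28.636240005493164), 46.636573791503906) [ 0.5372 -0.0027  0.04  ] [[0.518, 0.025], [0.564, 0.028], [0.556, -0.03], [0.512, -0.032]]
side stop ((268.8769226074219, 202.2846221923828), (15.752409934997559, 38.94690704345703), 60.2551155090332) [0.5521 0.1689 0.047 ] [[0.525, 0.188], [0.591, 0.182], [0.58, 0.15], [0.515, 0.157]]
```

Request:
apply_moves:
  motion: "0 0 0 0 0 0 -0.17; 0 0 0 0 0 0 -0.167; 0 0 0 0 0 0 0"

```text
time: 1.27
tool_pos: [0.2173, 0.4779, 0.2268]
tool_rot: [3.141, 0.0, 3.05]
contact_force: [0.0, 0.5, 0.6]
opening: 0.0665
grip_force: 0.0
```

Request:
apply_moves:
  motion: "0 -3.33 -4.06 0 0 0 -0.01; 0 -3.33 -4.06 0 0 0 0; 0 -3.33 -4.06 0 0 0 0; 0 -3.33 -4.06 0 0 0 0; 0 -3.33 -4.06 0 0 0 0; 0 -3.33 -4.06 0 0 0 0; 0 -3.33 -4.06 0 0 0 0; 0 -3.33 -4.06 0 0 0 0; 0 -3.33 -4.06 0 0 0 0; 0 -3.33 -4.06 0 0 0 0; 0 -3.35 -4.06 0 0 0 0; 0 0 0 4 0 0 0; 0 0 0 4 0 0 0; 0 0 0 4 0 0 0; 0 0 0 0 0 0 0; 0 0 0 0 0 0 0"

```text
time: 3.28
tool_pos: [0.5476, 0.0032, 0.1082]
tool_rot: [-3.142, 0.002, 3.06]
contact_force: [0.2, -0.6, 0.8]
opening: 0.0003
grip_force: 0.0
```

Request:
apply_moves:
  motion: "0 1.0 -0.7 0 0 0 -0.02; 0 0 0 3 0 0 0; 0 0 0 2 0 0 0; 0 0 0 0 0 0 0; 0 0 0 0 0 0 0"

```text
time: 3.9
tool_pos: [0.5367, -0.0032, 0.0582]
tool_rot: [-3.141, 0.002, 3.082]
contact_force: [0.3, 0.4, 0.9]
opening: -0.0001
grip_force: 0.0
```

Run:
```python
from h import *
s=robot.observe();print(s['tool_pos'],s['tool_rot'])
a=robot.read_camera('side')['img'][180:360,220:430];b=robot.read_camera('top')['img'][160:340,220:430]
cv2.imwrite('pics/c1.png',cv2.resize(np.hstack([a,b]),(798,342),interpolation=cv2.INTER_CUBIC)[:,:,::-1])
```

```text
[ 0.53674603 -0.00322596  0.05819574] [-3.14142167e+00  2.28412954e-03  3.08177224e+00]
```

View pics/c1.png

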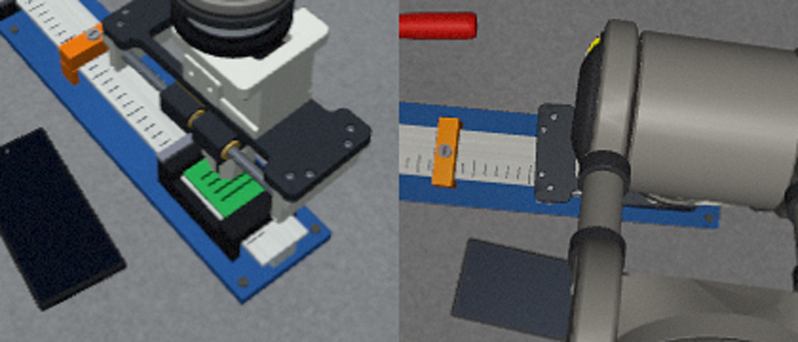

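The side crop shows the shut fingers over the green pad, hovering at about (235,165) in the crop, and the phone is clear. I'll turn the yaw back by 0.04 and press.

Request:
apply_moves:
  motion: "0 0 0 0.8 0 0 0.04; 0 0 0 0.7 0 0 0; 0 0 0 0 0 0 0; 0 0 0 0.3 0 0 0; 0 0 0 0.2 0 0 0; 0 0 0 0 0 0 0; 0 0 0 0 0 0 0"

```text
time: 4.88
tool_pos: [0.5365, -0.003, 0.0376]
tool_rot: [3.142, 0.001, 3.042]
contact_force: [-1.0, -0.6, 7.2]
opening: 0.0007
grip_force: 3.8
```

Request:
apply_moves:
  motion: "0 0 0 0.2 0 0 0; 0 0 0 0.1 0 0 0; 0 0 0 0 0 0 0; 0 0 0 0 0 0 0"

```text
time: 5.38
tool_pos: [0.5365, -0.003, 0.0347]
tool_rot: [-3.142, 0.001, 3.042]
contact_force: [-1.7, -0.0, 8.5]
opening: 0.0003
grip_force: 3.9
```

Request:
apply_moves:
  motion: "0 0 0.3 0 0 0 0; 0 0 0.5 0 0 0 0; 0 0 0.6 0 0 0 0; 0 0 0.6 0 0 0 0; 0 0 0 0 0 0 0"

```text
time: 6.0
tool_pos: [0.5387, 0.0173, 0.0348]
tool_rot: [3.141, 0.002, 3.042]
contact_force: [-1.1, 2.3, 8.5]
opening: 0.0006
grip_force: 3.9
```

Run:
```python
from h import *
s=robot.observe();print(s['tool_pos'],s['contact_force'])
p=robot.read_camera('side');a=p['img'][160:360,200:430]
m=green(p);r=cv2.boundingRect(cv2.findNonZero(m));print(r)
cv2.imwrite('pics/c2.png',cv2.resize(a,(690,600),interpolation=cv2.INTER_CUBIC)[:,:,::-1])
```

```text
[0.538699   0.0173147  0.03476088] [-1.13273429  2.29450021  8.51545355]
(308, 259, 39, 26)
```

View pics/c2.png

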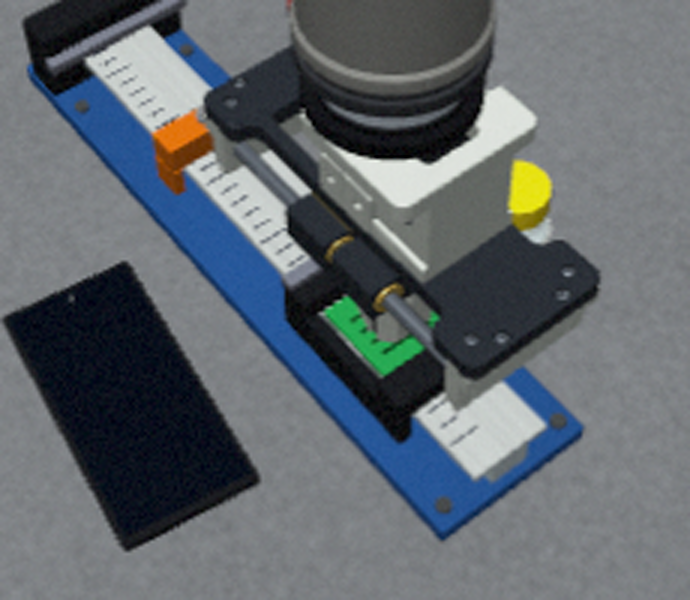

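The jaw has slid along with the pressed pad: more rail shows behind it, near crop (480,420). The stop hasn't moved. I'll continue.

Request:
apply_moves:
  motion: "0 0 0.4 0 0 0 0; 0 0 0.7 0 0 0 0; 0 0 0.8 0 0 0 0; 0 0 0.8 0 0 0 0; 0 0 0.8 0 0 0 0; 0 0 0.8 0 0 0 0; 0 0 0.8 0 0 0 0; 0 0 0.8 0 0 0 0; 0 0 0.8 0 0 0 0; 0 0 0.6 0 0 0 0; 0 0 0.4 0 0 0 0; 0 0 0.3 0 0 0 0; 0 0 0 0 0 0 0"

```text
time: 7.68
tool_pos: [0.5471, 0.0968, 0.0349]
tool_rot: [3.141, 0.003, 3.042]
contact_force: [-1.4, 0.9, 8.1]
opening: 0.0005
grip_force: 3.8
```

Run:
```python
from h import *
s=robot.observe();print(s['tool_pos'],s['contact_force'])
p=robot.read_camera('side');a=p['img'][120:320,180:410]
cv2.imwrite('pics/c3.png',cv2.resize(a,(690,600),interpolation=cv2.INTER_CUBIC)[:,:,::-1])
```

```text
[0.54706388 0.09680422 0.03494148] [-1.35230689  0.85718587  8.11945707]
```

View pics/c3.png

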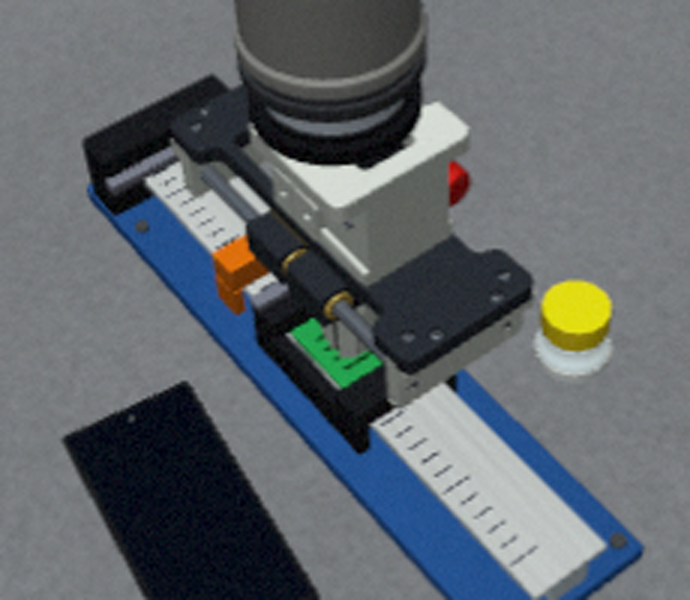

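The jaw's grey front strip is near (265,292) and the stop at (235,268), so there's roughly 2 cm of gap left. I'll finish it slowly.

Request:
apply_moves:
  motion: "0 0 0.3 0 0 0 0; 0 0 0.4 0 0 0 0; 0 0 0.4 0 0 0 0; 0 0 0.3 0 0 0 0; 0 0 0.2 0 0 0 0; 0 0 0.1 0 0 0 0; 0 0 0 0 0 0 0"

```text
time: 8.6
tool_pos: [0.5488, 0.1135, 0.035]
tool_rot: [3.141, 0.003, 3.042]
contact_force: [-0.5, -1.0, 7.5]
opening: 0.0007
grip_force: 3.8
```

Request:
apply_moves:
  motion: "0 0 0.15 0 0 0 0; 0 0 0.15 0 0 0 0; 0 0 0 0 0 0 0"

```text
time: 8.98
tool_pos: [0.5491, 0.1165, 0.035]
tool_rot: [3.141, 0.003, 3.042]
contact_force: [-0.1, -1.0, 8.4]
opening: 0.0006
grip_force: 3.8
```

Request:
apply_moves:
  motion: "0 0 0.15 0 0 0 0; 0 0 0.15 0 0 0 0; 0 0 0 0 0 0 0"

```text
time: 9.35
tool_pos: [0.5494, 0.1188, 0.0349]
tool_rot: [-3.141, 0.003, 3.042]
contact_force: [-0.7, -3.9, 7.9]
opening: 0.0002
grip_force: 3.8
```

Request:
apply_moves:
  motion: "0 0 0.15 0 0 0 0; 0 0 0.15 0 0 0 0; 0 0 0 0 0 0 0"

```text
time: 9.72
tool_pos: [0.5496, 0.1216, 0.0349]
tool_rot: [-3.141, 0.002, 3.042]
contact_force: [-0.7, -4.9, 7.8]
opening: 0.0006
grip_force: 3.8
```

Run:
```python
from h import *
s=robot.observe();print(s['tool_pos'],s['contact_force'])
p=robot.read_camera('side');a=p['img'][170:270,220:335]
cv2.imwrite('pics/c4.png',cv2.resize(a,(690,600),interpolation=cv2.INTER_CUBIC)[:,:,::-1])
```

```text
[0.5496304  0.12161686 0.03490383] [-0.73330695 -4.9425552   7.79049593]
```

View pics/c4.png

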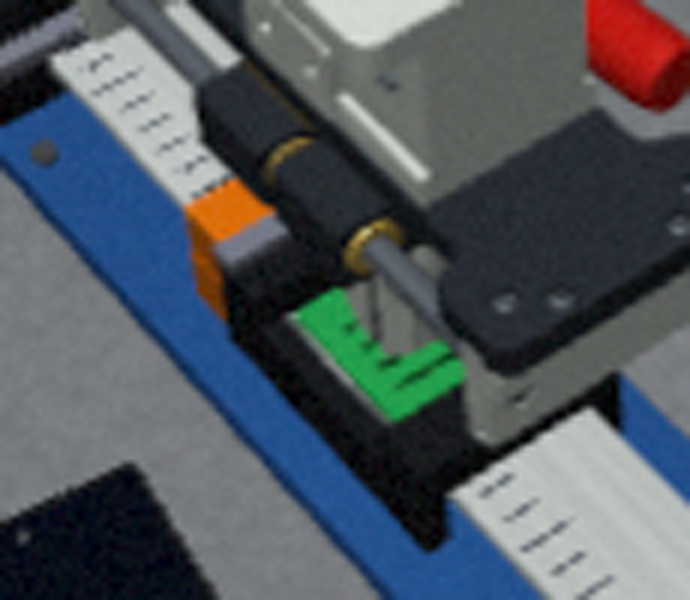

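The grey strip now butts against the orange stop at crop (225,245). The side force of about 5 N is more than sliding needs, so the jaw is home. I'll lift straight up.

Request:
apply_moves:
  motion: "0 0 0 -0.4 0 0 0; 0 0 0 -0.6 0 0 0; 0 0 0 -1.5 0 0 0; 0 0 0 -3 0 0 0; 0 0 0 -4 0 0 0; 0 0 0 -4 0 0 0; 0 5 -2 0 0 0 0; 0 5 -2 0 0 0 0; 0 5 -2 0 0 0 0; 0 0 0 0 0 0 0; 0 0 0 0 0 0 0"

```text
time: 11.15
tool_pos: [0.3945, 0.0778, 0.1697]
tool_rot: [3.141, 0.003, 3.042]
contact_force: [0.6, -1.0, 0.5]
opening: 0.0004
grip_force: 0.0
```

Run:
```python
from h import *
s=robot.observe();print(s['time'],s['tool_pos'],s['contact_force'])
a=robot.read_camera('side');b=robot.read_camera('top')
for p in (a,b):
    for n,m,z in [('pad',green(p),.04),('stop',orange(p),.047)]:
        r=cv2.minAreaRect(cv2.findNonZero(m));print(n,r[0],ray(p,r[0],z).round(4))
cv2.imwrite('pics/c5.png',cv2.resize(np.hstack([a['img'][130:310,200:410],b['img'][160:340,170:380]]),(798,342),interpolation=cv2.INTER_CUBIC)[:,:,::-1])
```

```text
11.15 [0.39447106 0.07780067 0.16970568] [ 0.61540588 -1.04218499  0.48056372]
pad (288.75, 222.75003051757812) [0.55   0.1196 0.04  ]
stop (269.0400390625, 198.07119750976562) [0.5582 0.1757 0.047 ]
pad (276.889404296875, 242.7172393798828) [0.5495 0.1181 0.04  ]
stop (243.9085235595703, 239.3231658935547) [0.5552 0.1727 0.047 ]
```

View pics/c5.png

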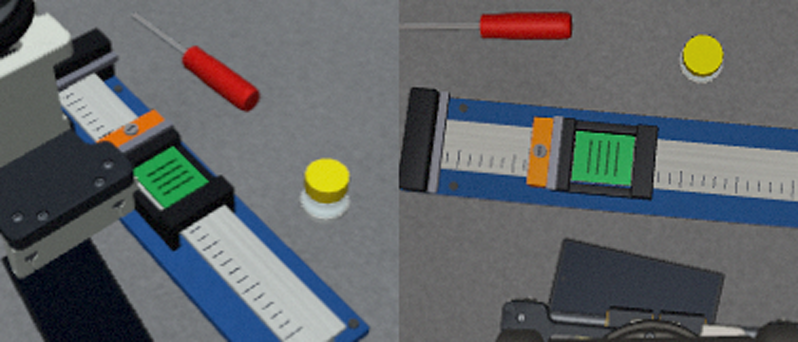

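The jaw abuts the stop and the pad is up. Pad to stop measures 54.9 mm against a nominal 55, and the stop hasn't moved.

```bash
python3 -c "
from cell import robot
print(robot.hand_in())"
```

```text
the job is handed in; nothing more can be done
None
```

The jaw rests against the orange stop with its pad back up, the stop, jar and screwdriver look unmoved, nothing touched the phone, and the arm is clear; I handed the job in, but no verdict came back.

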